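# Crank the landing table level and slide the top firing plate onto it

### The arm

A 6-joint arm with a two-finger parallel gripper is mounted at the origin on a cart in front of the work surface, level with it; the furniture and walls round the work are solid. World frame = base frame: x ahead of the robot, y to its left, z up, the work surface at z = 0. Lengths are in m, angles in degrees, forces in N, time in s.
With the tool pointing down it reaches from about 0.375 to 0.825 m from the base axis. Payload 5.5 kg.
Tool frame: the origin (TCP) lies at the very end of the fingers, on their centre line; the grasp point (between the pads) lies 19 mm behind it (r.tcp_to_grasp is the distance from the TCP to the grasp point, in m); z points along the fingers, y is the line along which they close (so a half turn about z gives the same grasp; the last joint's range is limited). The gripper opens to 85 mm and grips with 20 to 120 N. Pads are 22 mm wide; open, the fingers measure 114 mm over their backs; the gripper's body (76 mm by 85 mm) begins 54 mm behind the grasp point. The pads swing forward as they close: fully open they stand 13 mm farther back than shut.
Start: joints at [-73.74, 17.962, -2.699, 69.339, 0, 90], TCP at [0.168, -0.576, 0.231] pointing down, gripper open.
Joint ranges: [-152.73, 152.73], [-39.44, 99.34], [-58.76, 71.6], [-118.89, 123.64], [-81.53, 83.1], [-180, 180]. Speed limits (degrees/s): [136.94, 136.94, 172.46, 180, 180, 180].

### API

Orientations are given as [roll, pitch, yaw] about the fixed x, y, z axes, in that order (R = Rz(yaw) Ry(pitch) Rx(roll)).
In Python, from rig import r gives the robot as it stands.
- The arm moves only by the tool step_arm, never from a script. Its argument "deltas" is a list of rows, each a list of 3 entries, a list of its own where there are three numbers: the shift along the tool's x, y, z in m, then the turn about the tool's z in rad, then the finger opening in m, from 0 to 0.0854. In form: [[[tx, ty, tz], spin, jaw], ...]. A call has 1 to 10 rows; each row is the pose to reach, as a shift and turn from the pose commanded when the call began, along the tool's axes at that moment; what a row does not reach only later rows make up. A row lasts 1/8 s, in which the tool goes at most 62.5 mm and 10.7 degrees, less where a joint would pass 70% of its speed; a pose out of reach is approached as far as the arm can. A call with a gripper value outside its range is refused whole. The fingers move at their own pace and stop on an object; "squeeze" is the grip in N (left out, the last holds). Time passes only in rows, so rows that repeat a pose let the fingers close. It gives the time, the measured TCP pose, the force, the opening and the grip force at its end, in the units of the state.
- r.state(): the state, without advancing time (a new reading comes with each control period).
- r.capture(name): name is "side" or "top"; returns (picture, depth): 420x560x3 uint8, red, green, blue; 420x560 float32, m along the optical axis (not along the pixel's ray), 0 where there is no reading.
- r.get_calibration(name): a dict with "mtx" (3x3 intrinsics, pixels), "R" (3x3) and "t" (3): a world point X has camera coordinates R X + t. Camera axes: x right, y down, z forward; pixel columns grow to the right and rows downward; lengths in m; the calibration is good to about 2 mm. A picture is of the moment at which its call begins. get_calibration takes no time and is no camera call.
- r.sign_off(): hands the job in; it is judged then, once.
The state is a dict: "clock": time; "qpos": joint angles; "qd": joint speeds; "effort": joint torques, N m; "position": TCP position; "tcp_rot": TCP orientation; "force": force on the tool from outside, world axes, zero at the start; "moment": the same for the moment, N m; "opening": finger opening in m; "finger_force": force on a finger pad.
Only numpy, scipy, OpenCV 4.12 (cv2) and the standard library are available. Lean on these libraries where they do the work, as an engineer would, in place of code of your own. Each camera call takes 0.05 s, during which the arm holds its last target. There are 200 camera calls.

### The job

Crank the handwheel (clockwise seen from above raises the table) until the top of the landing table is level with the underside of the top firing plate or up to 3 mm lower, while the plate still lies on the stack, and leave the table at that height. Then slide the top plate sideways off the stack, without lifting it, onto the landing table until it lies flat, square to the table and in its middle to within 15 mm. Leave the other two plates in the magazine and do not shove the other things on the bench about.

Things in the scene. Friction and masses are not known exactly. Their poses are not given: they have to be found in the camera images.
- magazine: Fixed. Grey pedestal 85 x 85 mm amid a flat rail (x 110, y 322 mm); landing table at one end of the rail, wheel unit at the other (sides vary). Origin on the worktop under the stack, y along the rail. Three stacked plates stand at z 75, 85, 95 mm; thin walls (inside 73 x 73 mm) end at z 92 mm, so the top plate is free to slide to any side and the lower two are held.
- wheel_unit: Fixed gearbox, its centre 100 mm along the rail from the magazine's origin; axes parallel to the magazine's. Origin under the wheel's axis, 10 mm above the worktop. A hood covers the rear of the wheel: roof over x 8 to 64, y -55 to 55 mm, from 86 to 92 mm above the worktop, back wall at x 56 to 64 mm. In front of x = 8 mm the wheel is open from above.
- wheel_center (a point): On the handwheel's vertical axis, 57 mm above the worktop. Flat steel ring 104 mm across, rim top 58 mm above the worktop, hub 28 mm across with top at 62 mm; four upright black pins 12 mm thick, 90 degrees apart on a circle of 45 mm radius, tops at 83 mm. They pass under the hood. Push a pin round with fingertips kept 4 to 10 mm above the rim.
- handwheel (a joint): Handwheel angle q in rad, growing clockwise seen from above, which raises the table 24 mm per turn; 0 = lowest, stop at 11.26. The pins stand at angles -q + k * 90 degrees, counted anticlockwise from the wheel unit's x axis. Stiff (0.12 N m plus slight damping, 3 N at a pin) and stays where it is left.
- landing_top (a point): Centre of the top face of the landing table, a flat aluminium table 110 x 110 mm, 8 mm thick, on a screw column, centre 100 mm along the rail from the magazine's origin; axes parallel to the magazine's. It moves only up and down: top at 53.5 mm + 24 mm * q / 6.283 above the worktop for handwheel angle q. A gap of 2.5 mm parts it from the magazine's wall.
- plate_top: The top plate of the stack: white ceramic firing plate with small round dimples, 70 x 70 x 10 mm, 0.08 to 0.15 kg, loose, origin at the centre of its underside, z up. It is the one to be moved.
- plate_mid: The second plate, under the top one: white ceramic firing plate with small round dimples, 70 x 70 x 10 mm, 0.08 to 0.15 kg, loose, origin at the centre of its underside, z up
- plate_low: The lowest plate of the stack: white ceramic firing plate with small round dimples, 70 x 70 x 10 mm, 0.08 to 0.15 kg, loose, origin at the centre of its underside, z up
- varnish_jar: Bystander: an open white varnish jar, 66 mm wide, 124 tall; origin at the centre of its underside
- bowl: Bystander: rubber mixing bowl, 104 mm wide, 71 tall, in front of the magazine; origin at the centre of its underside
- tape: Bystander: roll of tape lying flat, 60 mm wide, 19 tall; origin at the centre of its underside
- cast_near: Bystander: plaster dental cast, 60 x 77 x 29 mm; origin at the centre of its underside
- long_pliers: Bystander: pliers lying flat, 154 x 44 x 12 mm; origin at the centre of its underside
- block: Bystander: plaster block, 46 x 52 x 36 mm; origin at the centre of its underside
- bur_tin: Bystander: small round tin, 52 mm wide, 42 tall; origin at the centre of its underside
- brushes: Bystander: cup with upright brushes, 94 x 106 mm, 170 tall; origin at the centre of its underside
Not all that is in view belongs to the job. Leave any turquoise or yellow look-alike of the plate_top alone.

How it is judged:
By the outcome, as a careful person would: the job done as asked, in the order asked, and still so for the second after the job is handed in, with the robot touching nothing.
It also fails if it takes over 64 s, if anything falls off the work surface, if the arm or the gripper's body presses on something with over 40 N, if the wrist force passes 120 N, or if a joint passes its speed limit or range.

## Working session

There is one attempt and no reset: what is moved stays moved. The work goes in short steps, Python scripts to look and compute and a tool call to move; the robot and the scene stay as the last step left them, time stands still between calls to the robot, and variables do not carry over. Pictures are saved under pics/ and viewed, at most 10 in all, crops included, and the job is handed in when it is done.

Besides the shell and the picture viewer there is one more tool, called after ">>>" as a command line: name --argument value ..., lists and objects as JSON in quotes. step_arm: Moves the arm, as the interface text tells. Its arguments: {"type":"object","properties":{"deltas":{"type":"array"},"squeeze":{"type":"number"}},"required":["deltas"]}

```bash
mkdir -p pics; ls
python3 - <<'E'
from rig import r
import cv2, numpy as np
for n in ["top","side"]:
    p,d=r.capture(n); cv2.imwrite(f"pics/{n}0.png",p[:,:,::-1]); np.save(f"{n}_d.npy",d); np.save(f"{n}_p.npy",p)
    c=r.get_calibration(n); print(n,np.round(c["mtx"],1).tolist(),np.round(c["R"],3).tolist(),np.round(c["t"],3).tolist(), (-c["R"].T@c["t"]).round(3))
print(r.state())
E
```

```text
pics
top [[415.2, 0.0, 285.4], [0.0, 415.2, 211.9], [0.0, 0.0, 1.0]] [[-0.123, -0.992, 0.003], [-0.97, 0.12, -0.211], [0.209, -0.029, -0.977]] [0.14, 0.592, 1.042] [0.373 0.098 1.143]
side [[469.1, 0.0, 276.3], [0.0, 469.1, 206.9], [0.0, 0.0, 1.0]] [[-0.915, -0.403, 0.001], [-0.181, 0.409, -0.895], [0.36, -0.819, -0.447]] [0.56, 0.138, 1.01] [0.173 0.997 0.574]
{'clock': 0.1, 'qpos': array([-7.37388160e+01,  1.80011073e+01, -2.74765599e+00,  6.93397034e+01,
       -1.28946333e-04,  9.00009944e+01]), 'qd': array([ 0.02406018, -0.16250951, -0.02295707, -0.0054874 , -0.03424095,
       -0.00473724]), 'effort': array([ 9.02220745e-04, -5.40767241e+01,  3.40540373e+01,  1.12758687e-02,
        1.05225517e-04,  7.92957849e-06]), 'position': array([ 0.16786572, -0.57550569,  0.2305171 ]), 'tcp_rot': array([-1.79911533e+02,  1.30481543e-04,  1.62601898e+01]), 'force': array([ 0.46987308, -0.49055744,  0.10255421]), 'moment': array([ 0.04806467, -0.02364256,  0.01080248]), 'finger_force': 0.0, 'opening': 0.08570014674830297}
```

View pics/top0.png

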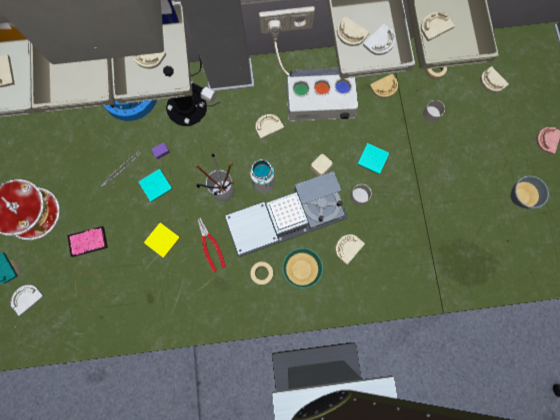

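View pics/side0.png

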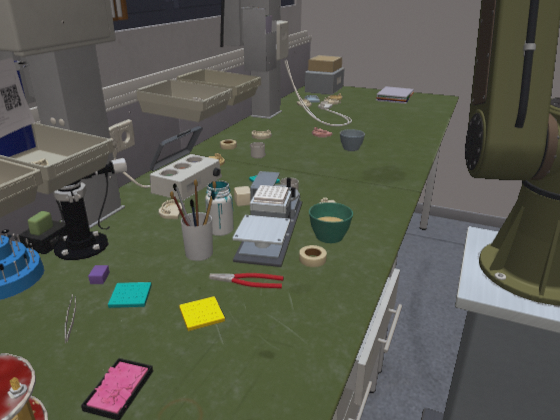

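The top view shows the landing table at about (250,228), the dimpled plate at (287,211), and the wheel at (318,208) with its hood toward +x. I'll measure these next and enlarge the crop.

```bash
cat > h.py <<'E'
import numpy as np, cv2
from rig import r
def cast(n,px,z):
    c=r.get_calibration(n); px=np.atleast_2d(px).astype(float)
    d=np.c_[px,np.ones(len(px))]@np.linalg.inv(c["mtx"]).T@c["R"]
    o=-c["R"].T@c["t"]
    return o+d*((z-o[2])/d[:,2:3])
def proj(n,X):
    c=r.get_calibration(n); q=(np.atleast_2d(X)@c["R"].T+c["t"])@c["mtx"].T
    return q[:,:2]/q[:,2:]
def points(n,d):
    c=r.get_calibration(n); v,u=np.mgrid[:d.shape[0],:d.shape[1]]
    q=np.stack([u,v,np.ones_like(u)],-1)@np.linalg.inv(c["mtx"]).T*d[...,None]
    return (q-c["t"])@c["R"]
E
python3 - <<'E'
from h import *
p=np.load("top_p.npy"); d=np.load("top_d.npy"); P=points("top",d)
for u,v in [(250,228),(287,211),(318,187),(322,208),(300,236),(312,210)]: print((u,v),P[v,u].round(4),p[v,u])
cv2.imwrite("pics/crop.png",cv2.resize(p[160:290,180:380,::-1],None,fx=4,fy=4,interpolation=cv2.INTER_CUBIC))
ps=np.load("side_p.npy"); cv2.imwrite("pics/crops.png",cv2.resize(ps[160:280,180:380,::-1],None,fx=4,fy=4,interpolation=cv2.INTER_CUBIC))
def box(m,z):
    n,l,s,_=cv2.connectedComponentsWithStats(m.astype(np.uint8)); k=1+s[1:,4].argmax()
    c=max(cv2.findContours((l==k).astype(np.uint8),0,2)[0],key=cv2.contourArea)[:,0]
    W=cast("top",c,z)[:,:2].astype(np.float32); b=cv2.minAreaRect(W*1000); print(s[k],b)
v,u=np.mgrid[:420,:560]; roi=(u>220)&(u<350)&(v>165)&(v<260)
z=P[...,2]
box(roi&(z>.098)&(z<.115),.105)
box(roi&(u<282)&(z>.045)&(z<.085)&(p.min(-1)>140),P[228,250,2])
box(roi&(u>290)&(z>.083)&(z<.097),.092)
E
```

```text
(250, 228) [0.5729 0.1638 0.0627] [211 223 233]
(287, 211) [0.5972 0.0626 0.1057] [202 200 199]
(318, 187) [ 0.6537 -0.0264  0.0936] [137 150 168]
(322, 208) [ 0.6043 -0.0332  0.0573] [143 150 158]
(300, 236) [0.5447 0.0321 0.0012] [ 89 102  65]
(312, 210) [ 0.6052 -0.0072  0.0429] [133 147 163]
[270 195  35  34 742] ((596.96728515625, 62.17030334472656), (70.61048889160156, 72.01895141601562), 12.867953300476074)
[ 226  202   52   52 1678] ((574.564208984375, 160.80392456054688), (110.13615417480469, 108.93020629882812), 12.974610328674316)
[291 171  50  58 995] ((623.276123046875, -8.172843933105469), (109.68634796142578, 158.69992065429688), 12.88621997833252)
```

View pics/crop.png

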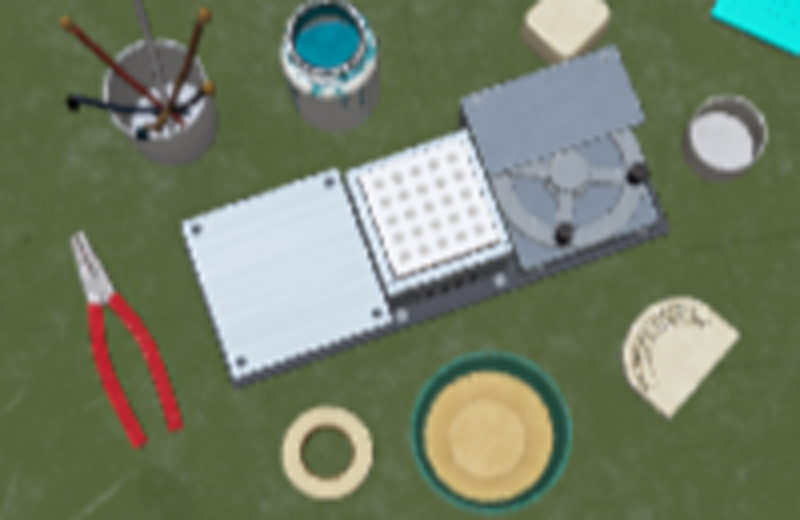

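The crop shows two exposed pins, at full-image pixels ≈(320.8,218.8) and (339.5,203.2), with the landing table below stack height.

```bash
cat >> h.py <<'E'
th=np.radians(12.9); ex=np.array([np.cos(th),np.sin(th)]); ey=np.array([-np.sin(th),np.cos(th)])
M=np.array([.5969,.0627]); W=M-.1*ey; T=M+.1*ey
def pins(n):
    p,d=r.capture(n); return p
def unit(X): return np.array([(X[...,:2]-W)@ex,(X[...,:2]-W)@ey]).T*1000
E
python3 - <<'E'
from h import *
p=np.load("top_p.npy"); d=np.load("top_d.npy"); print(W,T)
P=points("top",d)
c=proj("top",[*W,.058])[0]; print(c)
m=(p.max(-1)<70); v,u=np.mgrid[:420,:560]; m&=(abs(u-c[0])<25)&(abs(v-c[1])<28)
n,l,s,ce=cv2.connectedComponentsWithStats(m.astype(np.uint8))
for i in range(1,n):
    if s[i,4]>=5:
        for z in (.07,.083):
            a=unit(cast("top",ce[i],z))[0]; print(s[i,4],ce[i].round(1),z,a.round(1),np.hypot(*a).round(1),np.degrees(np.arctan2(a[1],a[0])).round(1))
hub=unit(cast("top",[180+570/4-.4,160+170/4-.4],.062)); print("hub",hub)
m=np.abs(unit(P[...]).transpose(1,0,2)-[0,200])if 0 else None
U=np.stack([(P[...,:2]-T)@ex,(P[...,:2]-T)@ey],-1); k=(abs(U)<.04).all(-1)&(P[...,2]>.04)
k2=(abs(np.stack([(P[...,:2]-M)@ex,(P[...,:2]-M)@ey],-1))<.03).all(-1)
print("table z",np.median(P[k,2]),"plate z",np.median(P[k2,2]))
E
```

```text
[ 0.61922501 -0.03477612] [0.57457499 0.16017612]
[321.81745606 202.4867879 ]
14 [338.9 203.6] 0.07 [-20.6 -39.6] 44.7 -117.5
14 [338.9 203.6] 0.083 [-22.9 -36.9] 43.5 -121.8
10 [320.  218.7] 0.07 [-41.7  22.3] 47.3 151.8
10 [320.  218.7] 0.083 [-43.7  24.3] 50.0 151.0
23 [300.8 227.4] 0.07 [-46.3  78.1] 90.8 120.7
23 [300.8 227.4] 0.083 [-48.3  79.4] 92.9 121.3
hub [[-0.03868079 -0.41587321]]
table z 0.062110308626489315 plate z 0.10588963056066485
```

>>> step_arm --deltas '[[[0.05,-0.037,0],-0.15,0],[[0.1,-0.073,0],-0.3,0],[[0.15,-0.11,0],-0.45,0],[[0.2,-0.147,0],-0.6,0],[[0.25,-0.183,0],-0.75,0],[[0.3,-0.22,0],-0.9,0],[[0.35,-0.256,0],-1.05,0],[[0.4,-0.293,0],-1.2,0],[[0.45,-0.33,0],-1.35,0],[[0.5,-0.366,0],-1.512,0]]' --squeeze 20

```text
clock: 1.35
position: [0.5463, -0.0828, 0.2311]
tcp_rot: [-180.0, 0.0, 103.2]
force: [0.5, -1.2, -0.2]
opening: 0.0
finger_force: 0.0
```

>>> step_arm --deltas '[[[0.031,0.037,0.03],0,0],[[0.031,0.037,0.08],0,0],[[0.031,0.037,0.13],0,0],[[0.031,0.037,0.164],0,0],[[0.031,0.037,0.164],0,0],[[0.031,0.037,0.164],0,0]]'

```text
clock: 2.1
position: [0.5755, -0.0463, 0.0685]
tcp_rot: [179.9, 0.0, 102.9]
force: [0.7, 0.1, 0.4]
opening: 0.0002
finger_force: 0.0
```

Run:
```python
from h import *
s=r.state(); print(unit(s["position"]),s["position"],s["tcp_rot"],s["force"])
p,d=r.capture("top"); q,_=r.capture("side")
a=cv2.resize(p[150:270,240:400,::-1],None,fx=3,fy=3,interpolation=2);b=cv2.resize(q[150:270,200:320,::-1],None,fx=2.5,fy=3,interpolation=2)
cv2.imwrite("pics/c1.png",np.hstack([a,b]))
```

```text
[-45.22273058  -1.42719601] [ 0.57546227 -0.04626327  0.06847466] [1.79935116e+02 2.04970630e-02 1.02889103e+02] [0.69049912 0.13745185 0.35242476]
```

View pics/c1.png

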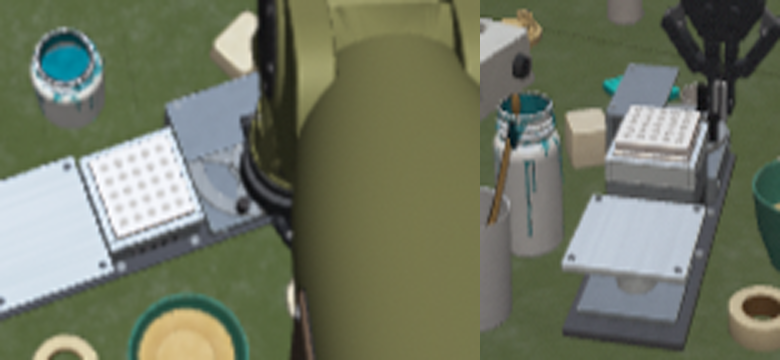

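The top view's pin at about (320,219) is unmoved. The closed fingers stand behind it inside the open arc. First push stroke.

>>> step_arm --deltas '[[[0.0,0.0,0.003],0,0],[[0.0059,0.0004,0.003],0.131,0],[[0.0116,0.0015,0.003],0.262,0],[[0.0172,0.0034,0.003],0.393,0],[[0.0225,0.006,0.003],0.524,0],[[0.0274,0.0093,0.003],0.654,0],[[0.0318,0.0132,0.003],0.785,0],[[0.0318,0.0132,0.003],0.785,0]]'

```text
clock: 3.2
position: [0.5801, -0.0123, 0.0646]
tcp_rot: [-180.0, 0.0, 58.0]
force: [-2.1, -1.5, -0.1]
opening: -0.0003
finger_force: 0.9
```

```bash
cat >> h.py <<'E'
def rep():
    s=r.state(); a=unit(s["position"]); print("t",s["clock"].__round__(2),"R,phi",np.hypot(*a).round(1),(np.degrees(np.arctan2(a[1],a[0]))%360).round(1),"z",s["position"][2].round(4),"yaw-th",(s["tcp_rot"][2]-12.9).round(1),"F",s["force"].round(1))
    for n in ("top","side"):
        p,d=r.capture(n); P=points(n,d); D=P[...,:2]-T; U=np.stack([D@ex,D@ey],-1); k=(abs(U)<.04).all(-1)&(P[...,2]>.045)&(P[...,2]<.1)
        z=np.median(P[k,2])*1000; print(n,k.sum(),"table z",z.round(2),"q",((z-53.5)/24*6.283).round(2))
    p,d=r.capture("top"); P=points("top",d); D=P[...,:2]-M; k=(abs(D)<.02).all(-1); print("plate z",np.median(P[k,2]))
E
python3 -c "from h import *; rep()"
```

```text
t 3.2 R,phi 45.2 137.2 z 0.0646 yaw-th 45.1 F [-2.1 -1.5 -0.1]
top 906 table z 64.35 q 2.84
side 611 table z 64.44 q 2.87
plate z 0.10583794022632764
```

>>> step_arm --deltas '[[[-0.0074,0.0006,-0.015],-0.166,0],[[-0.0147,0.0025,-0.03],-0.332,0],[[-0.0215,0.0055,-0.03],-0.497,0],[[-0.0277,0.0095,-0.03],-0.663,0],[[-0.0332,0.0146,-0.03],-0.829,0],[[-0.0377,0.0205,-0.03],-0.995,0],[[-0.0413,0.0271,-0.03],-1.161,0],[[-0.0437,0.0341,-0.03],-1.326,0],[[-0.0449,0.0415,-0.03],-1.492,0],[[-0.0448,0.0489,-0.03],-1.658,0]]'

```text
clock: 4.6
position: [0.5992, -0.0765, 0.0948]
tcp_rot: [179.9, 0.1, 153.3]
force: [-0.2, -0.5, 0.3]
opening: 0.0002
finger_force: 0.0
```

>>> step_arm --deltas '[[[0,0,0.03],0,0],[[0.0082,0.0008,0.03],0.184,0],[[0.0162,0.003,0.03],0.368,0],[[0.0236,0.0067,0.03],0.552,0],[[0.0302,0.0117,0.03],0.737,0],[[0.0358,0.0178,0.03],0.921,0],[[0.0402,0.0248,0.03],1.105,0],[[0.0432,0.0325,0.03],1.289,0],[[0.0448,0.0406,0.03],1.473,0],[[0.0448,0.0489,0.03],1.658,0]]'

```text
clock: 5.85
position: [0.5793, -0.0126, 0.0641]
tcp_rot: [-179.9, 0.1, 57.6]
force: [-5.0, -2.4, 1.0]
opening: -0.0002
finger_force: 1.9
```

```bash
python3 -c "from h import *; rep()"
```

```text
t 5.85 R,phi 45.6 138.1 z 0.0641 yaw-th 44.7 F [-5.  -2.4  1. ]
top 913 table z 70.42 q 4.43
side 603 table z 70.48 q 4.45
plate z 0.10584576159289648
```

>>> step_arm --deltas '[[[-0.0074,0.0006,-0.015],-0.166,0],[[-0.0147,0.0025,-0.03],-0.332,0],[[-0.0215,0.0055,-0.03],-0.497,0],[[-0.0277,0.0095,-0.03],-0.663,0],[[-0.0332,0.0146,-0.03],-0.829,0],[[-0.0377,0.0205,-0.03],-0.995,0],[[-0.0413,0.0271,-0.03],-1.161,0],[[-0.0437,0.0341,-0.03],-1.326,0],[[-0.0449,0.0415,-0.03],-1.492,0],[[-0.0448,0.0489,-0.03],-1.658,0]]'

```text
clock: 7.25
position: [0.5993, -0.0767, 0.0949]
tcp_rot: [179.9, 0.1, 153.5]
force: [-0.2, 0.1, 0.6]
opening: 0.0
finger_force: 0.0
```

>>> step_arm --deltas '[[[0,0,0.03],0,0],[[0.0082,0.0008,0.03],0.184,0],[[0.0162,0.003,0.03],0.368,0],[[0.0236,0.0067,0.03],0.552,0],[[0.0302,0.0117,0.03],0.737,0],[[0.0358,0.0178,0.03],0.921,0],[[0.0402,0.0248,0.03],1.105,0],[[0.0432,0.0325,0.03],1.289,0],[[0.0448,0.0406,0.03],1.473,0],[[0.0448,0.0489,0.03],1.658,0]]'

```text
clock: 8.5
position: [0.5795, -0.0128, 0.0641]
tcp_rot: [-180.0, 0.1, 57.8]
force: [-3.0, -3.0, 0.1]
opening: 0.0001
finger_force: 1.9
```

>>> step_arm --deltas '[[[-0.0074,0.0006,-0.015],-0.166,0],[[-0.0147,0.0025,-0.03],-0.332,0],[[-0.0215,0.0055,-0.03],-0.497,0],[[-0.0277,0.0095,-0.03],-0.663,0],[[-0.0332,0.0146,-0.03],-0.829,0],[[-0.0377,0.0205,-0.03],-0.995,0],[[-0.0413,0.0271,-0.03],-1.161,0],[[-0.0437,0.0341,-0.03],-1.326,0],[[-0.0449,0.0415,-0.03],-1.492,0],[[-0.0448,0.0489,-0.03],-1.658,0]]'

```text
clock: 9.75
position: [0.5993, -0.0766, 0.0949]
tcp_rot: [179.9, 0.1, 153.5]
force: [-0.7, 0.1, -1.2]
opening: -0.0002
finger_force: 0.0
```

>>> step_arm --deltas '[[[0,0,0.03],0,0],[[0.0082,0.0008,0.03],0.184,0],[[0.0162,0.003,0.03],0.368,0],[[0.0236,0.0067,0.03],0.552,0],[[0.0302,0.0117,0.03],0.737,0],[[0.0358,0.0178,0.03],0.921,0],[[0.0402,0.0248,0.03],1.105,0],[[0.0432,0.0325,0.03],1.289,0],[[0.0448,0.0406,0.03],1.473,0],[[0.0448,0.0489,0.03],1.658,0]]'

```text
clock: 11.0
position: [0.5795, -0.0128, 0.0641]
tcp_rot: [-180.0, 0.1, 57.8]
force: [-4.1, -1.2, 0.7]
opening: -0.0004
finger_force: 1.9
```

```bash
python3 -c "from h import *; rep()"
```

```text
t 11.0 R,phi 45.4 138.1 z 0.0641 yaw-th 44.9 F [-4.1 -1.2  0.7]
top 932 table z 82.43 q 7.57
side 641 table z 82.37 q 7.56
plate z 0.10619033124628455
```

>>> step_arm --deltas '[[[-0.0074,0.0006,-0.015],-0.166,0],[[-0.0147,0.0025,-0.03],-0.332,0],[[-0.0215,0.0055,-0.03],-0.497,0],[[-0.0277,0.0095,-0.03],-0.663,0],[[-0.0332,0.0146,-0.03],-0.829,0],[[-0.0377,0.0205,-0.03],-0.995,0],[[-0.0413,0.0271,-0.03],-1.161,0],[[-0.0437,0.0341,-0.03],-1.326,0],[[-0.0449,0.0415,-0.03],-1.492,0],[[-0.0448,0.0489,-0.03],-1.658,0]]'

```text
clock: 12.4
position: [0.5994, -0.0767, 0.0949]
tcp_rot: [179.9, 0.1, 153.6]
force: [0.8, 0.4, 0.3]
opening: 0.0
finger_force: 0.0
```

>>> step_arm --deltas '[[[0,0,0.03],0,0],[[0.0082,0.0008,0.03],0.184,0],[[0.0162,0.003,0.03],0.368,0],[[0.0236,0.0067,0.03],0.552,0],[[0.0302,0.0117,0.03],0.737,0],[[0.0358,0.0178,0.03],0.921,0],[[0.0402,0.0248,0.03],1.105,0],[[0.0432,0.0325,0.03],1.289,0],[[0.0448,0.0406,0.03],1.473,0],[[0.0448,0.0489,0.03],1.658,0]]'

```text
clock: 13.65
position: [0.5796, -0.0129, 0.0642]
tcp_rot: [-180.0, 0.1, 57.9]
force: [-4.6, -2.8, -0.0]
opening: 0.0002
finger_force: 1.9
```

>>> step_arm --deltas '[[[-0.0074,0.0006,-0.015],-0.166,0],[[-0.0147,0.0025,-0.03],-0.332,0],[[-0.0215,0.0055,-0.03],-0.497,0],[[-0.0277,0.0095,-0.03],-0.663,0],[[-0.0332,0.0146,-0.03],-0.829,0],[[-0.0377,0.0205,-0.03],-0.995,0],[[-0.0413,0.0271,-0.03],-1.161,0],[[-0.0437,0.0341,-0.03],-1.326,0],[[-0.0449,0.0415,-0.03],-1.492,0],[[-0.0448,0.0489,-0.03],-1.658,0]]'

```text
clock: 14.9
position: [0.5994, -0.0768, 0.095]
tcp_rot: [179.9, 0.1, 153.5]
force: [0.3, -1.9, -0.4]
opening: 0.0001
finger_force: 0.0
```

>>> step_arm --deltas '[[[0,0,0.03],0,0],[[0.0082,0.0008,0.03],0.184,0],[[0.0162,0.003,0.03],0.368,0],[[0.0236,0.0067,0.03],0.552,0],[[0.0302,0.0117,0.03],0.737,0],[[0.0358,0.0178,0.03],0.921,0],[[0.0402,0.0248,0.03],1.105,0],[[0.0432,0.0325,0.03],1.289,0],[[0.0448,0.0406,0.03],1.473,0],[[0.0448,0.0489,0.03],1.658,0]]'

```text
clock: 16.15
position: [0.5796, -0.0129, 0.0642]
tcp_rot: [-180.0, 0.1, 57.9]
force: [-3.5, -1.2, 0.6]
opening: 0.0002
finger_force: 1.9
```

```bash
python3 -c "from h import *; rep()"
```

```text
t 16.15 R,phi 45.2 138.1 z 0.0642 yaw-th 45.0 F [-3.5 -1.2  0.6]
top 949 table z 94.4 q 10.71
side 694 table z 94.26 q 10.67
plate z 0.10606105017319502
```

>>> step_arm --deltas '[[[-0.002,0,-0.03],0,0],[[-0.002,0,-0.06],-0.05,0],[[0.01,0.003,-0.07],-0.2,0.03],[[0.02,0.007,-0.07],-0.35,0.03],[[0.03,0.01,-0.07],-0.5,0.03],[[0.035,0.0126,-0.07],-0.65,0.03],[[0.035,0.0126,-0.07],-0.785,0.03],[[0.035,0.0126,-0.07],-0.785,0.03],[[0.035,0.0126,-0.055],-0.785,0.03],[[0.035,0.0126,-0.055],-0.785,0.03]]'

```text
clock: 17.55
position: [0.6086, 0.0106, 0.1175]
tcp_rot: [-179.9, -0.0, 102.9]
force: [-0.1, 0.6, 0.7]
opening: 0.03
finger_force: 0.0
```

Run:
```python
from h import *
rep(); s=r.state(); print(unit(s["position"])-[0,100],s["opening"])
q,_=r.capture("side"); cv2.imwrite("pics/s2.png",cv2.resize(q[120:260,200:340,::-1],None,fx=4,fy=4,interpolation=2))
```

```text
t 17.55 R,phi 46.6 90.3 z 0.1175 yaw-th 90.0 F [-0.1  0.6  0.7]
top 953 table z 94.53 q 10.74
side 698 table z 94.36 q 10.7
plate z 0.6122402047499014
[  0.79823691 -53.5079479 ] 0.02973607658828082
```

View pics/s2.png

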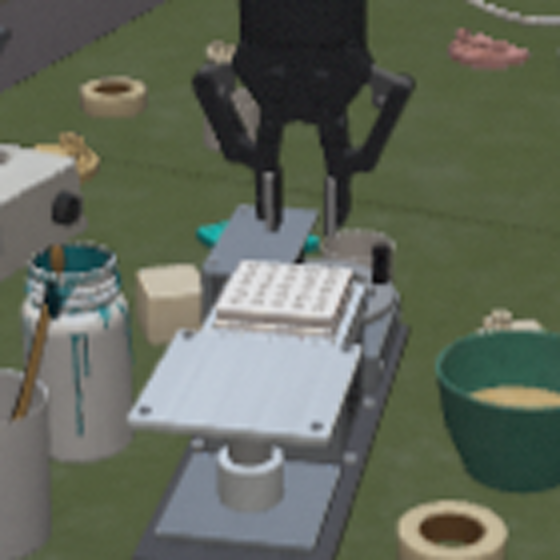

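The side view shows the table just under the top plate's level, with the two fingertips behind the plate (tips near full-image (268,177) and (285,175)). I'll check tip height.

Run:
```python
from h import *
s=r.state(); o=s["position"][:2]
for sx in (1,-1):
  for z in (.1175,.120,.124):
    print(sx,z,(proj("side",[*(o+sx*.022*ex+.011*ey),z])[0]-[200,120])*4)
```

```text
1 0.1175 [263.404423   233.97800575]
1 0.12 [263.36793183 230.25591053]
1 0.124 [263.30939974 224.28564233]
-1 0.1175 [333.31928122 239.33725772]
-1 0.12 [333.3502337  235.59645053]
-1 0.124 [333.39988251 229.59607179]
```

>>> step_arm --deltas '[[[0,-0.0007,0.012],0,0.03],[[0,-0.0007,0.021],0,0.03],[[0,-0.0007,0.021],0,0.03],[[0.006,-0.0007,0.021],0,0.03],[[0.012,-0.0007,0.021],0,0.03],[[0.018,-0.0007,0.021],0,0.03],[[0.024,-0.0007,0.021],0,0.03],[[0.03,-0.0007,0.021],0,0.03],[[0.036,-0.0007,0.021],0,0.03],[[0.042,-0.0007,0.021],0,0.03]]'

```text
clock: 19.0
position: [0.5997, 0.0519, 0.0984]
tcp_rot: [180.0, 0.0, 102.9]
force: [-0.2, -1.5, 0.9]
opening: 0.0299
finger_force: 0.5
```

Run:
```python
from h import *
s=r.state(); print(unit(s["position"])-[0,100],s["position"],s["force"])
q,_=r.capture("side"); cv2.imwrite("pics/s3.png",cv2.resize(q[120:260,200:340,::-1],None,fx=4,fy=4,interpolation=2))
```

```text
[  0.3018136  -11.15575117] [0.59968472 0.05189319 0.09835591] [-0.15336462 -1.49649881  0.85366675]
```

View pics/s3.png

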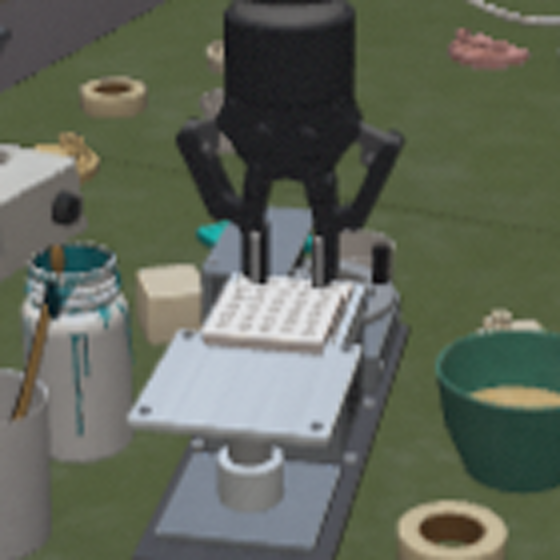

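The side view shows the plate sliding flat and square toward the table, with both fingers against its rear edge. I'll lower 3 mm and continue.

>>> step_arm --deltas '[[[0.006,0,0.0015],0,0.03],[[0.012,0,0.003],0,0.03],[[0.018,0,0.003],0,0.03],[[0.024,0,0.003],0,0.03],[[0.03,0,0.003],0,0.03],[[0.036,0,0.003],0,0.03],[[0.042,0,0.003],0,0.03],[[0.048,0,0.003],0,0.03],[[0.054,0,0.003],0,0.03],[[0.06,0,0.003],0,0.03]]'

```text
clock: 20.3
position: [0.5863, 0.1104, 0.0953]
tcp_rot: [-180.0, 0.0, 102.9]
force: [0.2, -0.5, 0.4]
opening: 0.03
finger_force: 0.3
```

```bash
cat >> h.py <<'E'
def plate():
    p,d=r.capture("side"); z=points("side",d)
    D=z[...,:2]-M; U=np.stack([D@ex,D@ey],-1)*1000
    m=(z[...,2]>.1)&(z[...,2]<.109)&(abs(U[...,0])<60)&(U[...,1]>20)&(U[...,1]<170)&(p.min(-1)>110)
    n,l,s,_=cv2.connectedComponentsWithStats(m.astype(np.uint8)); k=1+s[1:,4].argmax(); m=l==k
    c=cv2.findContours(m.astype(np.uint8),0,2)[0][0][:,0]
    D=cast("side",c,.1036)[:,:2]-T; W2=np.c_[D@ex,D@ey].astype(np.float32)*1000
    print("plate in table frame",cv2.minAreaRect(W2),"z",np.median(z[m,2]).round(4),s[k,4])
    return p
E
python3 - <<'E'
from h import *
s=r.state(); print(unit(s["position"])-[0,100],s["position"],s["force"],s["clock"])
p=plate()
cv2.imwrite("pics/s4.png",cv2.resize(p[120:260,200:340,::-1],None,fx=4,fy=4,interpolation=2))
E
```

```text
[ 0.28122304 48.89948942] [0.58625731 0.11042811 0.09529669] [ 0.19935943 -0.46367266  0.37395311] 20.3
plate in table frame ((-0.12841415405273438, -0.3233146667480469), (77.84284973144531, 70.40752410888672), 89.63265991210938) z 0.1043 492
```

View pics/s4.png

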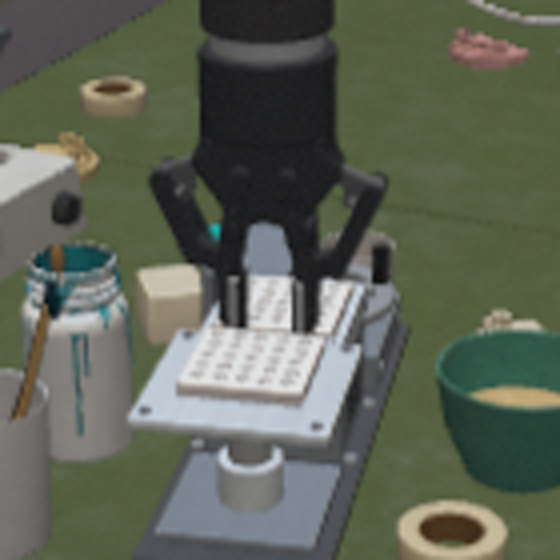

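The plate lies flat and square on the table, about 5 mm short of centre, and the second plate is still in the magazine. I'll push 5 mm more, then back off.

>>> step_arm --deltas '[[[0.0025,0,0],0,0.03],[[0.005,0,0],0,0.03],[[0.005,0,0],0,0.03],[[-0.005,0,-0.001],0,0.03],[[-0.015,0,-0.002],0,0.03],[[-0.02,0,-0.03],0,0.03],[[-0.03,0,-0.08],0,0.03],[[-0.08,0,-0.13],0,0.03],[[-0.14,0,-0.14],0,0.03],[[-0.2,0,-0.14],0,0.03]]'

```text
clock: 21.6
position: [0.6318, -0.0848, 0.2377]
tcp_rot: [179.8, 0.1, 102.9]
force: [0.1, -0.4, -0.0]
opening: 0.0302
finger_force: 0.0
```

>>> step_arm --deltas '[[[-0.06,0,0],0,0.03],[[-0.12,0,0],0,0.03],[[-0.18,0,0],0,0.03],[[-0.18,0,0],0,0.03]]'

```text
clock: 22.1
position: [0.6701, -0.2634, 0.234]
tcp_rot: [-180.0, 0.0, 102.5]
force: [-0.2, 1.1, -0.2]
opening: 0.03
finger_force: 0.0
```

Run:
```python
from h import *
rep(); plate()
p,d=r.capture("top"); P=points("top",d); D=P[...,:2]-T; U=np.stack([D@ex,D@ey],-1)*1000
m=((P[...,2]>.1)&(P[...,2]<.109)&(abs(U)<70).all(-1)).astype(np.uint8)
c=max(cv2.findContours(m,0,2)[0],key=cv2.contourArea)[:,0]; D=cast("top",c,.1036)[:,:2]-T
print(cv2.minAreaRect(np.c_[D@ex,D@ey].astype(np.float32)*1000),np.median(P[m>0,2]))
q,_=r.capture("side")
a=cv2.resize(p[150:270,180:380,::-1],None,fx=2.4,fy=3,interpolation=2);b=cv2.resize(q[150:270,200:320,::-1],None,fx=2.6,fy=3,interpolation=2)
cv2.imwrite("pics/c5.png",np.hstack([a,b]))
```

```text
t 22.1 R,phi 234.2 269.6 z 0.234 yaw-th 89.6 F [-0.2  1.1 -0.2]
top 216 table z 94.72 q 10.79
side 268 table z 93.94 q 10.59
plate z 0.09614969960061913
plate in table frame ((-0.21539688110351562, 5.121585845947266), (77.87591552734375, 70.67289733886719), 89.35781860351562) z 0.1043 500
((0.19091415405273438, -1.6198158264160156), (70.4134750366211, 69.78567504882812), 0.5492047071456909) 0.10440396026439774
```

View pics/c5.png

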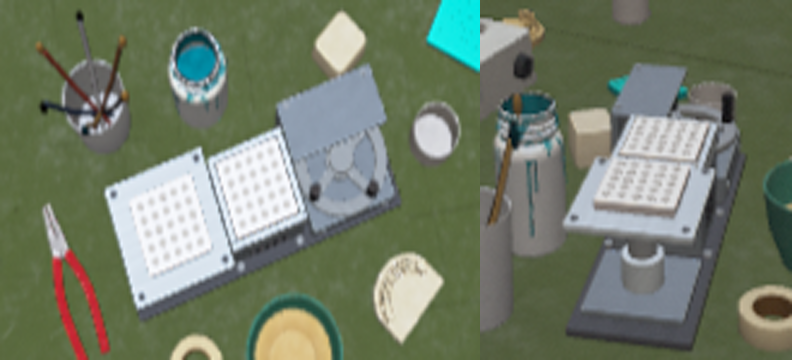

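The plate lies flat, square to within 0.6° and centred to within about 2 mm. The other plates are still in the magazine and the bystanders are undisturbed, so I'm handing in.

```bash
python3 -c "
from rig import r
print(r.sign_off())"
```

```text
the job is handed in; nothing more can be done
None
```

I cranked the table to about 93.5 mm (1.5 mm below the top plate's underside), then slid the top plate onto it. It lies flat, square to within 0.6° and about 2 mm off centre; the job was handed in at about 22 s, and no verdict came back.

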